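Hold the solvent-waste can open by its side lever

ROBOT

A 7-joint arm with a two-finger parallel gripper is mounted at the origin on the work surface. World frame = base frame: x ahead of the robot, y to its left, z up, the work surface at z = 0. Lengths are in m, angles in rad, forces in N, time in s.
With the tool pointing down it reaches from about 0.35 to 0.9 m from the base axis. Payload 19.9 kg.
Tool frame: the origin (TCP) lies between the finger pads; the fingertips stand 22 mm ahead of it and the grasp point (between the pads) lies 3 mm ahead of it; x points along the fingers, y is the direction in which the jaws open and shut, and the axes are right-handed (so a half turn about x gives the same grasp; the last joint's range is limited). The gripper opens to 85 mm and grips with 20 to 120 N. Pads are 22 mm wide; open, the fingers measure 114 mm over their backs; the gripper's body (76 mm by 85 mm) begins 54 mm behind the grasp point. The pads swing forward as they close: fully open they stand 13 mm farther back than shut.
Start: joints at [1.095, 0.417, -0.01, 1.614, 0.005, 1.111, -0.053], TCP at [0.263, -0.567, 0.215] pointing down, gripper open.
Joint ranges: [-2.81, 2.81], [-0.39, 2.02], [-1.27, 1.25], [0.06, 2.57], [-1.19, 4.33], [0.19, 2], [-2.82, 2.82]. Speed limits (rad/s): [1.89, 1.89, 2.39, 2.39, 3.01, 3.01, 3.01].

INTERFACE

Orientations are given as a unit quaternion [x, y, z, w].
In Python, from cell import manip gives the robot as it stands.
- The arm moves only by the tool step_arm, never from a script. Its argument "moves" is text: rows parted by semicolons, each of 7 numbers parted by spaces: the finger opening in m, from 0 to 0.0854, then the shift along the tool's x, y, z in m, then the turn, a rotation vector about the tool's x, y, z in degrees. A call has 1 to 5 rows; each row is the pose to reach, as a shift and turn from the pose commanded when the call began, along the tool's axes at that moment; what a row does not reach only later rows make up. A row lasts 1/10 s, in which the tool goes at most 50 mm and 8.59 degrees, less where a joint would pass 70% of its speed; a pose out of reach is approached as far as the arm can. A call with a gripper value outside its range is refused whole. The fingers move at their own pace and stop on an object; "grip_force" is the grip in N (left out, the last holds). Time passes only in rows, so rows that repeat a pose let the fingers close. It gives the time, the measured TCP pose, the force and the opening at its end, in the units of the state.
- manip.get_obs(): the state, without advancing time (a new reading comes with each control period).
- manip.grab_frame(name): name is "side" or "top" or "wrist"; returns the picture (384x512x3 uint8, red, green, blue); there is no depth.
- manip.camera_params(name): a dict with "camera_matrix" (3x3 intrinsics, pixels), "T" (4x4, takes a point from camera to world coordinates); the wrist camera has in their place "mount" (4x4, takes a point from camera to tool coordinates, whose origin is the TCP and whose axes are the tool frame's). Camera axes: x right, y up, looking along -z (the intrinsics and any distortion apply to the point x, -y, -z); pixel columns grow to the right and rows downward; lengths in m; the calibration is good to about 2 mm. The wrist camera is an equidistant fisheye: a pixel r from the principal point sees the ray r / f radians off the axis. A picture is of the moment at which its call begins: read the wrist's pose just before it. camera_params takes no time and is no camera call.
- manip.hand_in(): hands the job in, once; it reports no verdict.
The state is a dict: "clock": time; "q": joint angles; "joint_vel": joint speeds; "effort": joint torques, N m; "position": TCP position; "tool_rot": TCP orientation; "wrist_force": force on the tool from outside, world axes, zero at the start; "moment": the same for the moment, N m; "width": finger opening in m.
Only numpy, scipy, OpenCV 4.12 (cv2) and the standard library are available. Lean on these libraries where they do the work, as an engineer would, in place of code of your own. Each camera call takes 0.05 s, during which the arm holds its last target.

TASK

I need both hands to empty the tray of spent cartridges, so hold the waste can open for me: press down the pad on the long end of the steel waste can's lever with your fingertips, all the way to its stop, so that the heavy lid swings wide open, and finish while still holding it down like that. Push the lever steadily rather than flinging the lid up, do not grip the lever or touch the lid itself, and leave the things standing around the can where they are.

Things in the scene. Friction and masses are not known exactly. Their poses are not given: they have to be found in the camera images.
- waste_can: Stainless bench-top waste can screwed to the bench: an open box 190 long (its x) by 170 wide (its y) by 130 mm high with a hinged lid on top and a lever along its right-hand (-y) side. Origin at the centre of its underside on the bench; its front faces its own -x (roughly the robot), the lid hinge runs along y at its rear top edge (101 mm behind the origin, 135 mm up). The lever pivot is a pin along y at (22, -106, 142) mm in this frame.
- lever (a joint): Angle of the lever about its pivot (rad): 0 at rest with the long end up, grows as the long end is pressed down, rubber-cushioned stop at 0.70. At rest the long arm rises 0.35 rad above level towards the front, at the stop it hangs 0.35 rad below level. The lid's weight and a light return spring bring the lever back to 0 when let go; pressing down on the pad takes roughly 10 to 16 N at first, falling to about 4 N just before the stop.
- press_bar: The lever itself, one rigid piece: a straight aluminium flat bar 20 mm deep and 8 mm wide, a roller on the short end 50 mm behind the pivot, and the press pad on the long end. Origin on the bar's centre line 110 mm in front of the pivot pin; its x runs along the bar (long end at -x), its z is up, square to the pad's face.
- lever_pad (a point): Centre of the upper face of the press pad, a ribbed grey rubber-faced plate 50 mm long by 42 mm wide on the long end of the lever, 222 mm in front of the pivot along the bar and 20 mm above the bar's centre line. Its z is square to the face, its x runs along the bar towards the pivot. About 237 mm above the bench at rest and 85 mm at the stop; nothing stands beneath it.
- lid_plate: The lid: a steel plate 200 by 180 mm, about 1.4 kg, with an ear over the lever's roller on the -y side near the hinge. Origin at the middle of the plate when shut, 101 mm in front of the hinge pin; the plate reaches 103 mm further along its own -x. Shut it lies level; with the lever at its stop it stands about 0.89 rad open, the front edge raised (wide open). It falls shut by itself when the lever is let go.
- bottle: Glass reagent bottle with a blue cap, 72 mm across, 150 mm high; origin at the centre of its base. Bystander.
- beaker: Glass beaker, 66 mm across, 90 mm high; origin at the centre of its base. Bystander.
- tray: White plastic tray 100 by 140 by 28 mm holding four spent grey cartridges (fixed in it); origin at the centre of its underside. Bystander.

How it is judged:
By the outcome, as a careful person would: the job done as asked, in the order asked, and still so for the second after the job is handed in, while the arm keeps its last pose, push and grip.
It also fails if it takes over 32 s, if anything falls off the work surface, if the arm or the gripper's body presses on something with over 40 N, if the wrist force passes 120 N, or if a joint passes its speed limit or range.

## Working session

There is one attempt and no reset: what is moved stays moved. The work goes in short steps, Python scripts to look and compute and a tool call to move; the robot and the scene stay as the last step left them, time stands still between calls to the robot, and variables do not carry over. Pictures are saved under pics/ and viewed, and the job is handed in when it is done.

Besides the shell and the picture viewer there is one more tool, called after "Call:" in YAML: its name, and indented under it one key for each argument. step_arm: Moves the arm, as the interface text tells. Its arguments: {"type":"object","properties":{"moves":{"type":"string"},"grip_force":{"type":"number"}},"required":["moves"]}

```bash
mkdir -p pics; ls
python3 - <<'E'
from cell import manip
import cv2,numpy as np
o=manip.get_obs()
for k in ('clock','q','position','tool_rot','wrist_force','width'): print(k,o[k])
for n in ('side','top'):
    im=manip.grab_frame(n); cv2.imwrite(f'pics/{n}0.png',im[:,:,::-1])
    p=manip.camera_params(n); print(n,np.round(p['camera_matrix'],2).tolist(),np.round(p['T'],4).tolist(),[k for k in p])
    if n=='top': pass
E
```

```text
pics
clock 0.0
q [ 1.09553215  0.41799616 -0.01034008  1.61416338  0.0047394   1.11070349
 -0.05298578]
position [ 0.26252613 -0.56678776  0.21455082]
tool_rot [-0.69040236 -0.15260504  0.6906691  -0.15176457]
wrist_force [ 0.16176916 -0.44567906 -1.10816213]
width 0.08538621083561371
side [[437.32, 0.0, 257.19], [0.0, 437.32, 192.29], [0.0, 0.0, 1.0]] [[-0.9948, 0.078, -0.0647, 0.5517], [-0.1009, -0.6992, 0.7078, 0.7547], [0.01, 0.7106, 0.7035, 0.8879], [0.0, 0.0, 0.0, 1.0]] ['camera_matrix', 'T']
top [[431.13, 0.0, 251.68], [0.0, 431.13, 192.53], [0.0, 0.0, 1.0]] [[-0.0263, 0.9806, -0.1941, 0.3797], [-0.9997, -0.0254, 0.0072, 0.0407], [0.0022, 0.1942, 0.981, 1.3684], [0.0, 0.0, 0.0, 1.0]] ['camera_matrix', 'T']
```

View pics/side0.png

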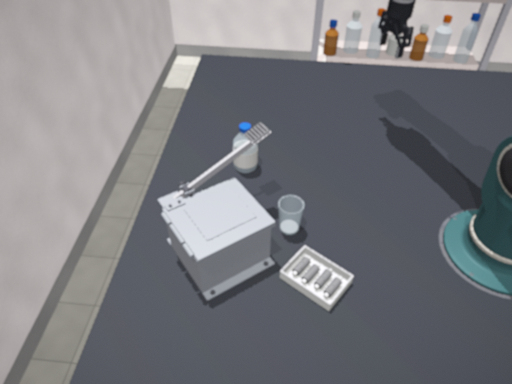

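View pics/top0.png

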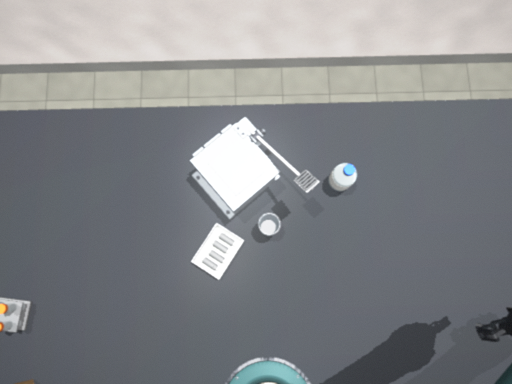

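Run:
```python
import cv2
a=cv2.imread('pics/top0.png')[105:225,180:370]; cv2.imwrite('pics/top0z.png',cv2.resize(a,None,fx=4,fy=4,interpolation=cv2.INTER_CUBIC))
a=cv2.imread('pics/side0.png')[110:300,145:315]; cv2.imwrite('pics/side0z.png',cv2.resize(a,None,fx=3,fy=3,interpolation=cv2.INTER_CUBIC))
```

```text
(no output)
```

View pics/top0z.png

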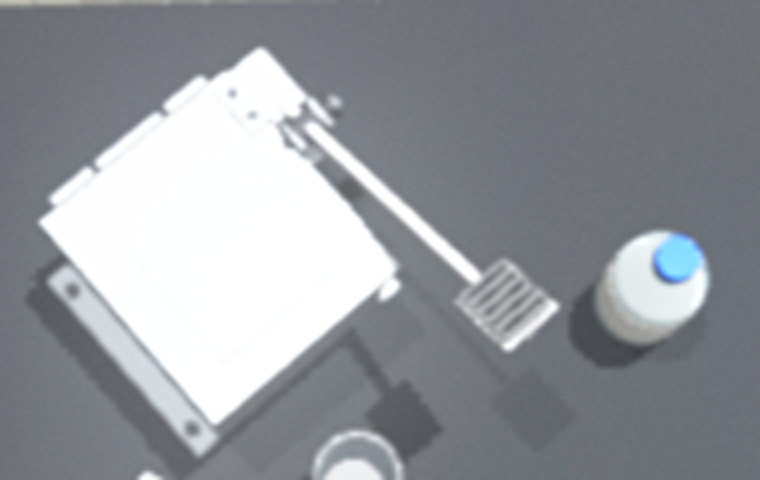

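View pics/side0z.png

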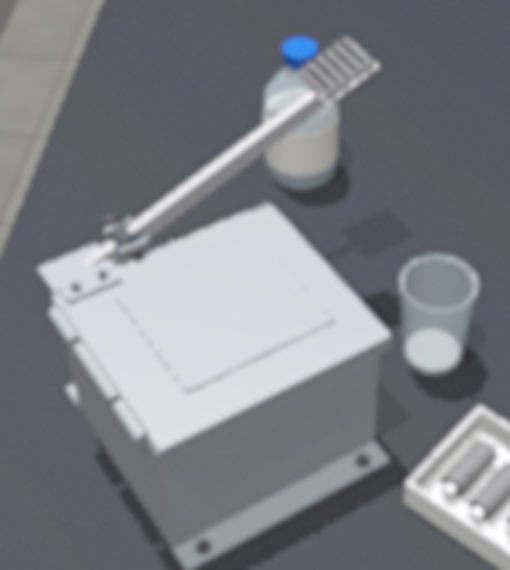

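```bash
cat > h.py <<'E'
import numpy as np,cv2
from cell import manip
def ray(n,uv):
    p=manip.camera_params(n);K=p['camera_matrix'];T=np.array(p['T'])
    d=np.array([(uv[0]-K[0][2])/K[0][0],-(uv[1]-K[1][2])/K[1][1],-1.])
    return T[:3,3],T[:3,:3]@(d/np.linalg.norm(d))
def tri(a,b):
    o1,d1=ray('top',a);o2,d2=ray('side',b)
    s=np.linalg.lstsq(np.c_[d1,-d2],o2-o1,rcond=None)[0]
    p,q=o1+s[0]*d1,o2+s[1]*d2
    return (p+q)/2,np.linalg.norm(p-q)
def plane(n,uv,z):
    o,d=ray(n,uv);return o+d*(z-o[2])/d[2]
tz=lambda u,v:(u/4+180-.375,v/4+105-.375)
sz=lambda u,v:(u/3+145-.33,v/3+110-.33)
E
python3 - <<'E'
from h import *
P=lambda l,x:print(l,np.round(x[0],4),round(x[1],4))
tc=[(457,298),(505,258),(558,307),(508,350)]
# same physical order: inner-left.. try correspondences
c=tri(tz(507,303),sz(341,69)); P('pad centre',c)
ip=tri(tz(481,278),sz(318,88));P('inner mid',ip)
for z in (.237,): print([np.round(plane('top',tz(*t),z),3).tolist() for t in tc])
print('lid top z.138', [np.round(plane('top',tz(*t),.138),3).tolist() for t in [(40,222),(213,425),(398,268)]])
print('lid side', [np.round(plane('side',sz(*t),.138),3).tolist() for t in [(160,448),(390,333),(268,204)]])
P('bar near pivot',tri(tz(312,130),sz(135,232)))
print('cap',plane('top',tz(680,257),.15),plane('side',sz(300,47),.15))
print('beaker rim',plane('top',tz(358,470),.09),plane('side',sz(438,278),.09))
E
```

```text
pad centre [ 0.6325 -0.1163  0.2307] 0.0038
inner mid [ 0.651  -0.1005  0.2221] 0.0064
[[0.637, -0.082, 0.237], [0.664, -0.116, 0.237], [0.629, -0.15, 0.237], [0.601, -0.115, 0.237]]
lid top z.138 [[0.725, 0.212, 0.138], [0.571, 0.087, 0.138], [0.684, -0.051, 0.138]]
lid side [[0.725, 0.213, 0.138], [0.572, 0.088, 0.138], [0.684, -0.045, 0.138]]
bar near pivot [0.7863 0.0097 0.1478] 0.003
cap [ 0.68356088 -0.25547662  0.15      ] [ 0.68214195 -0.25219019  0.15      ]
beaker rim [ 0.54128112 -0.01839624  0.09      ] [ 0.53705513 -0.0213638   0.09      ]
```

```bash
cat >> h.py <<'E'
from scipy.spatial.transform import Rotation as R
X=np.array([.773,.635,0]);X/=np.linalg.norm(X);Y=np.array([-X[1],X[0],0])
PIV=np.array([.633,-.1145,0])+.2017*X; PIV[2]=.142
def pad(th):
    a=.35-th
    return PIV-X*(.222*np.cos(a)-.020*np.sin(a))+np.array([0,0,.222*np.sin(a)+.020*np.cos(a)])
E
python3 - <<'E'
from h import *
o=manip.get_obs();M=R.from_quat(o['tool_rot']);A=M.as_matrix();print(A.round(3))
for s in (1,-1):
    D=np.c_[[0,0,-1],s*Y,np.cross([0,0,-1],s*Y)]
    print('turn',(M.inv()*R.from_matrix(D)).as_rotvec(degrees=True).round(1))
print('shift',(A.T@(np.array([.633,-.1145,.30])-o['position'])).round(4))
for t in (0,.35,.7):print(pad(t).round(4))
E
```

```text
[[-0.001  0.42  -0.907]
 [ 0.001 -0.907 -0.42 ]
 [-1.    -0.001  0.   ]]
turn [1.655e+02 1.000e-01 0.000e+00]
turn [-14.5  -0.    0.1]
shift [-0.0851 -0.2548 -0.5263]
[ 0.633  -0.1145  0.2369]
[ 0.6173 -0.1274  0.162 ]
[ 0.6224 -0.1232  0.0847]
```

Call:
step_arm:
  moves: "0 -0.03 0 0 0 0 0; 0 -0.06 -0.01 -0.02 -2 0 0; 0 -0.085 -0.025 -0.052 -5 0 0; 0 -0.085 -0.043 -0.089 -8 0 0; 0 -0.085 -0.061 -0.126 -11 0 0"
  grip_force: 40

```text
clock: 0.6
position: [0.3521, -0.4577, 0.3007]
tool_rot: [0.673, 0.218, -0.673, 0.218]
wrist_force: [0.9, 0.5, -1.3]
width: 0.0124
```

```bash
cat > go.py <<'E'
from h import *
import sys
t=np.array([float(v) for v in sys.argv[1:4]])
o=manip.get_obs();M=R.from_quat(o['tool_rot']);A=M.as_matrix()
D=np.c_[[0,0,-1],-Y,np.cross([0,0,-1],-Y)]
print(o['clock'],o['position'].round(4),o['wrist_force'].round(1),o['width'])
print('shift',(A.T@(t-o['position'])).round(4),'turn',(M.inv()*R.from_matrix(D)).as_rotvec(degrees=True).round(1))
E
python3 go.py .633 -.1145 .30
```

```text
0.6 [ 0.3521 -0.4577  0.3007] [ 0.9  0.5 -1.3] 0.012362062013531808
shift [ 0.0006 -0.113  -0.4288] turn [-3.5  0.  -0. ]
```

Call:
step_arm:
  moves: "0 0 -0.011 -0.042 -1 0 0; 0 0 -0.022 -0.084 -2 0 0; 0 0 -0.033 -0.126 -3 0 0; 0 0 -0.044 -0.168 -3.5 0 0; 0 0 -0.055 -0.21 -3.5 0 0"

```text
clock: 1.1
position: [0.4901, -0.2897, 0.3]
tool_rot: [-0.666, -0.238, 0.666, -0.238]
wrist_force: [0.9, -1.4, -0.7]
width: 0.0005
```

Call:
step_arm:
  moves: "0 0 -0.011 -0.042 0 0 0; 0 0 -0.022 -0.084 0 0 0; 0 0 -0.033 -0.126 0 0 0; 0 0 -0.044 -0.168 0 0 0; 0 0 -0.05 -0.19 0 0 0"

```text
clock: 1.6
position: [0.606, -0.1283, 0.2997]
tool_rot: [0.665, 0.24, -0.665, 0.239]
wrist_force: [-0.2, -1.1, 0.7]
width: -0.0001
```

```bash
python3 go.py .633 -.1145 .30
```

```text
1.6 [ 0.606  -0.1283  0.2997] [-0.2 -1.1  0.7] -9.841451619666497e-05
shift [-0.0003  0.0066 -0.0296] turn [ 0.1 -0.   0.1]
```

Call:
step_arm:
  moves: "0 0 0.004 -0.014 0 0 0; 0 0 0.006 -0.026 0 0 0; 0 0 0.006 -0.026 0 0 0; 0 0 0.006 -0.026 0 0 0"

```text
clock: 2.0
position: [0.6281, -0.1208, 0.2998]
tool_rot: [-0.666, -0.238, 0.666, -0.238]
wrist_force: [0.0, -0.1, 0.6]
width: -0.0002
```

```bash
python3 go.py .633 -.1145 .30
python3 - <<'E'
from h import *
for n in ('top','side'):
    im=manip.grab_frame(n)[:,:,::-1]
    a=im[100:240,200:360] if n=='top' else im[60:250,145:335]
    cv2.imwrite(f'pics/{n}1.png',cv2.resize(a,None,fx=3,fy=3,interpolation=cv2.INTER_CUBIC))
w=manip.grab_frame('wrist')[:,:,::-1];cv2.imwrite('pics/wrist1.png',w)
E
```

```text
2.0 [ 0.6281 -0.1208  0.2998] [ 0.  -0.1  0.6] -0.00019113584709387773
shift [-0.0002 -0.0018 -0.0078] turn [-0.1  0.   0. ]
```

View pics/side1.png

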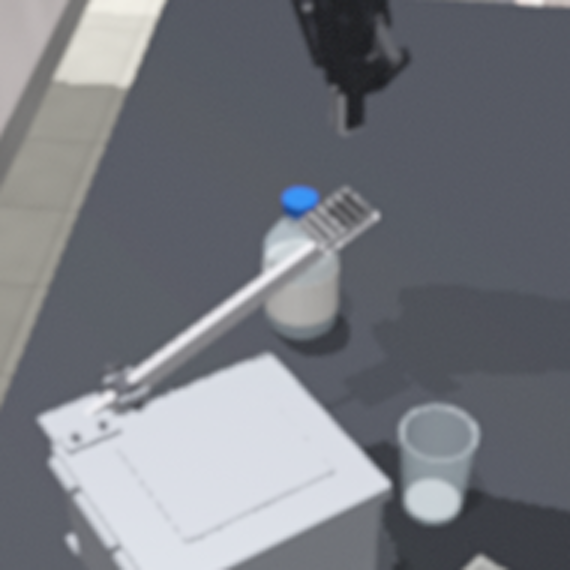

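View pics/wrist1.png

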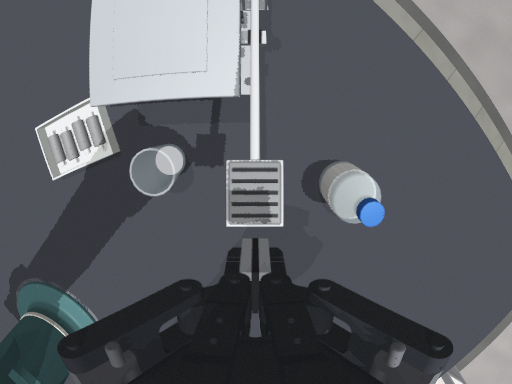

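```bash
cat >> h.py <<'E'
def wray(uv,o):
    p=manip.camera_params('wrist');K=np.array(p['camera_matrix']);m=np.array(p['mount'])
    x=(uv[0]-K[0,2])/K[0,0];y=(uv[1]-K[1,2])/K[1,1];r=np.hypot(x,y)
    d=np.array([np.sin(r)*x/r,-np.sin(r)*y/r,-np.cos(r)])
    A=R.from_quat(o['tool_rot']).as_matrix()
    return o['position']+A@m[:3,3],A@m[:3,:3]@d
def wplane(uv,o,z):
    c,d=wray(uv,o);return c+d*(z-c[2])/d[2]
E
python3 - <<'E'
from h import *
o=manip.get_obs();print(manip.camera_params('wrist').keys(), np.round(manip.camera_params('wrist')['mount'],3).tolist())
# pad edges: back (near pivot, low) row160, front (high) row 226
for uv,z in (((255,160),.228),((255,226),.245),((228,193),.237),((283,193),.237)):print(uv,wplane(uv,o,z).round(4))
print('bar',wplane((256,60),o,.17))
E
```

```text
dict_keys(['camera_matrix', 'mount']) [[-0.001, 0.301, -0.954, -0.159], [1.0, 0.0, -0.001, 0.001], [0.0, -0.954, -0.301, -0.077], [0.0, 0.0, 0.0, 1.0]]
(255, 160) [ 0.6557 -0.1005  0.228 ]
(255, 226) [ 0.6176 -0.1316  0.245 ]
(228, 193) [ 0.6233 -0.0996  0.237 ]
(283, 193) [ 0.6506 -0.133   0.237 ]
bar [ 0.72415257 -0.04583395  0.17      ]
```

Call:
step_arm:
  moves: "0 0.006 -0.001 -0.004 0 0 0; 0 0.012 -0.001 -0.007 0 0 0; 0 0.018 -0.001 -0.009 0 0 0; 0 0.024 -0.001 -0.009 0 0 0; 0 0.028 -0.001 -0.009 0 0 0"

```text
clock: 2.65
position: [0.6346, -0.1137, 0.2713]
tool_rot: [-0.666, -0.238, 0.666, -0.238]
wrist_force: [-1.0, -1.0, 0.3]
width: 0.0003
```

```bash
python3 go.py .635 -.1155 .263
```

```text
2.65 [ 0.6346 -0.1137  0.2713] [-1.  -1.   0.3] 0.00032236138685765036
shift [0.0083 0.0016 0.0009] turn [-0.  0.  0.]
```

Call:
step_arm:
  moves: "0 0.002 0.001 0 0 0 0; 0 0.004 0.001 0 0 0 0; 0 0.006 0.001 0 0 0 0; 0 0.008 0.001 0 0 0 0; 0 0.008 0.001 0 0 0 0"

```text
clock: 3.15
position: [0.6354, -0.1145, 0.264]
tool_rot: [-0.666, -0.238, 0.666, -0.238]
wrist_force: [0.1, 0.7, 1.1]
width: -0.0001
```

```bash
python3 go.py .635 -.1155 .263;python3 - <<'E'
from h import *
im=manip.grab_frame('side')[:,:,::-1]
a=im[60:250,145:335]
w=manip.grab_frame('wrist')[:,:,::-1][90:310,130:380]
cv2.imwrite('pics/c2.png',np.hstack([cv2.resize(a,(400,400)),cv2.resize(w,(400,400))]))
E
```

```text
3.15 [ 0.6354 -0.1145  0.264 ] [0.1 0.7 1.1] -9.125811563656e-05
shift [0.001  0.0005 0.0009] turn [-0.  0.  0.]
```

View pics/c2.png

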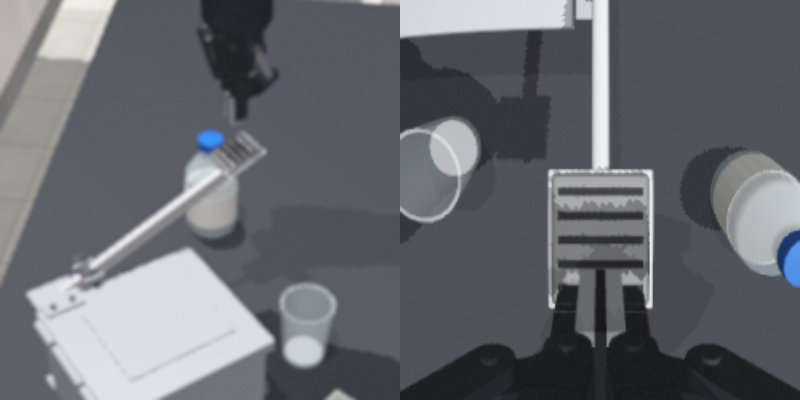

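Call:
step_arm:
  moves: "0 0.003 0 0 0 0 0; 0 0.006 0 0 0 0 0; 0 0.009 0 0.001 0 0 0; 0 0.012 0 0.001 0 0 0; 0 0.012 0 0.001 0 0 0"

```text
clock: 3.75
position: [0.6345, -0.1152, 0.2516]
tool_rot: [-0.666, -0.238, 0.666, -0.238]
wrist_force: [0.8, 0.4, -0.0]
width: -0.0001
```

```bash
python3 go.py .635 -.1155 .25;python3 - <<'E'
from h import *
im=manip.grab_frame('side')[:,:,::-1]
a=im[60:250,145:335]
w=manip.grab_frame('wrist')[:,:,::-1][90:310,130:380]
cv2.imwrite('pics/c3.png',np.hstack([cv2.resize(a,(400,400)),cv2.resize(w,(400,400))]))
E
```

```text
3.75 [ 0.6345 -0.1152  0.2516] [ 0.8  0.4 -0. ] -0.00011982651898450321
shift [ 0.0016  0.0006 -0.0002] turn [-0.1  0.   0. ]
```

View pics/c3.png

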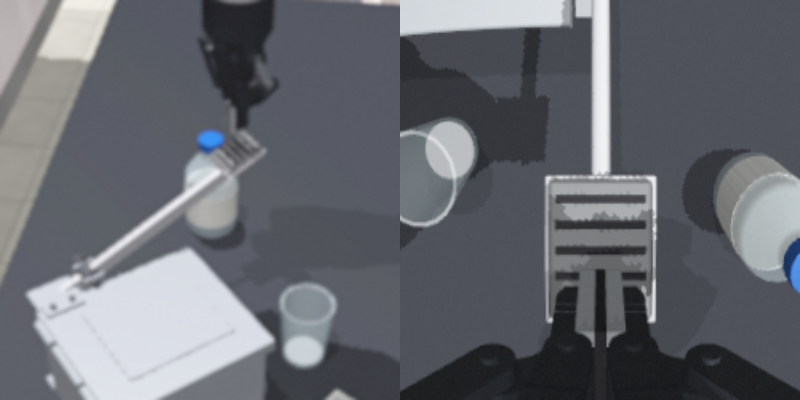

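Run:
```python
from h import *
o=manip.get_obs()
p=manip.camera_params('side');K=np.array(p['camera_matrix']);T=np.linalg.inv(p['T'])
def pr(x):
    c=T[:3,:3]@x+T[:3,3];return (K[0,2]+K[0,0]*c[0]/-c[2],K[1,2]+K[1,1]*c[1]/c[2])
for dz in (0,-.01,-.015,-.022):
    u,v=pr(o['position']+np.array([0,0,dz]));print(dz,round(u,1),round(v,1))
print('pad',pr(np.array([.635,-.1155,.237])))
im=cv2.imread('pics/side0.png')
im=manip.grab_frame('side')[:,:,::-1][95:155,225:295]
cv2.imwrite('pics/c4.png',cv2.resize(im,None,fx=8,fy=8,interpolation=cv2.INTER_CUBIC))
```

```text
0 256.7 125.6
-0.01 256.7 128.9
-0.015 256.7 130.6
-0.022 256.7 132.9
pad (np.float64(256.5704076476536), np.float64(130.51629826116078))
```

View pics/c4.png

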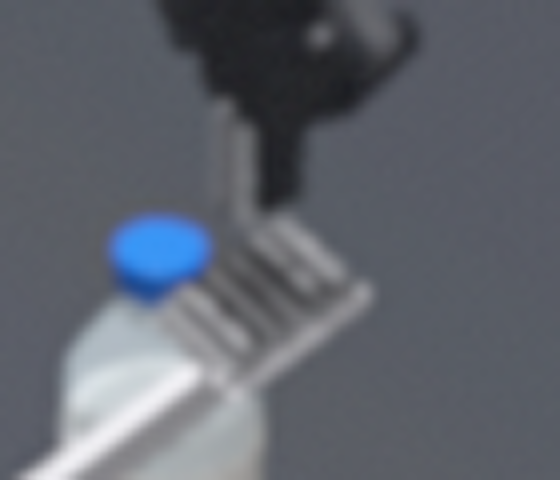

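Run:
```python
from h import *
o=manip.get_obs()
p=manip.camera_params('side');K=np.array(p['camera_matrix']);T=np.linalg.inv(p['T'])
def pr(x):
    c=T[:3,:3]@x+T[:3,3];return (K[0,2]+K[0,0]*c[0]/-c[2],K[1,2]+K[1,1]*c[1]/c[2])
for dz in (.01,0,-.01,-.022,-.035):print(dz,np.round(pr(np.array([.6281,-.1208,.2998+dz])),1))
A=R.from_quat(o['tool_rot']).as_matrix()
for z in (.265,.25,.24,.23,.22):
    q=wplane((255,238.5),o,z);print(z,(A.T@(q-o['position'])).round(4), 'pad-plane front 226->')
p=manip.camera_params('wrist');print(np.round(p['camera_matrix'],1).tolist())
w=manip.grab_frame('wrist')[:,:,::-1][140:300,170:340]
cv2.imwrite('pics/c5.png',cv2.resize(w,None,fx=4,fy=3.7,interpolation=cv2.INTER_CUBIC))
```

```text
0.01 [260.  104.4]
0 [259.9 108. ]
-0.01 [259.9 111.5]
-0.022 [259.8 115.7]
-0.035 [259.7 120.1]
0.265 [-0.0128  0.0014 -0.007 ] pad-plane front 226->
0.25 [0.0022 0.0014 0.0002] pad-plane front 226->
0.24 [0.0122 0.0015 0.0049] pad-plane front 226->
0.23 [0.0222 0.0015 0.0097] pad-plane front 226->
0.22 [0.0322 0.0015 0.0145] pad-plane front 226->
[[297.3, 0.0, 254.8], [0.0, 297.3, 196.6], [0.0, 0.0, 1.0]]
```

View pics/c5.png

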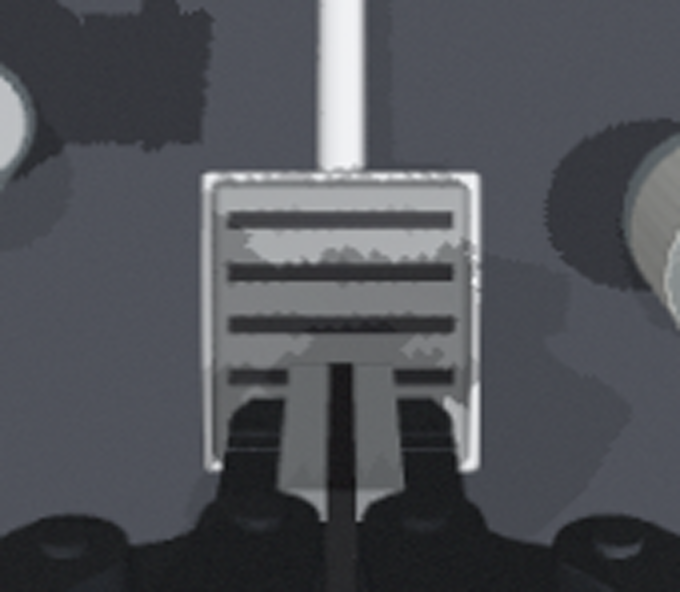

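Call:
step_arm:
  moves: "0 0.003 0 0 0 0 0; 0 0.006 0 0 0 0 0; 0 0.009 0 0 0 0 0; 0 0.012 0 0 0 0 0; 0 0.012 0 0 0 0 0"

```text
clock: 4.45
position: [0.6345, -0.1151, 0.2396]
tool_rot: [-0.666, -0.238, 0.666, -0.238]
wrist_force: [-0.1, -0.5, -0.4]
width: 0.0004
```

```bash
cat > snap.py <<'E'
from h import *
import sys
im=manip.grab_frame('side')[:,:,::-1][60:250,145:335]
w=manip.grab_frame('wrist')[:,:,::-1][90:310,130:380]
cv2.imwrite(f'pics/{sys.argv[1]}.png',np.hstack([cv2.resize(im,(400,400)),cv2.resize(w,(400,400))]))
E
python3 snap.py d1
```

```text
(no output)
```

View pics/d1.png

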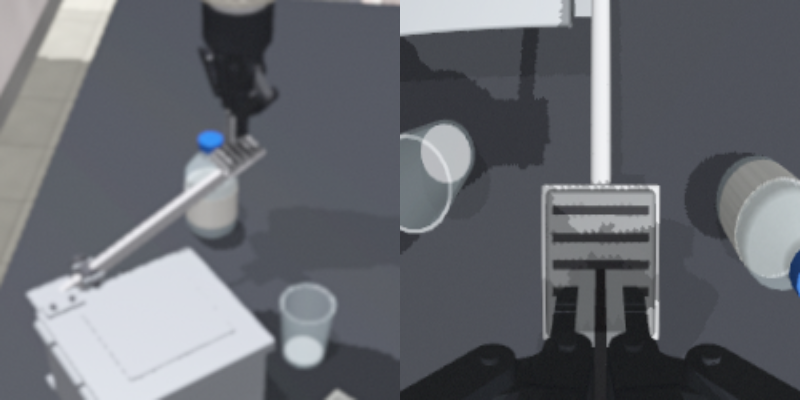

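Call:
step_arm:
  moves: "0 0.003 0 0 0 0 0; 0 0.006 0 0 0 0 0; 0 0.009 0 0 0 0 0; 0 0.012 0 0 0 0 0; 0 0.012 0 0 0 0 0"

```text
clock: 5.05
position: [0.6345, -0.1151, 0.2276]
tool_rot: [-0.666, -0.238, 0.666, -0.238]
wrist_force: [0.6, -0.0, 1.0]
width: -0.0002
```

```bash
python3 snap.py d2
```

```text
(no output)
```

View pics/d2.png

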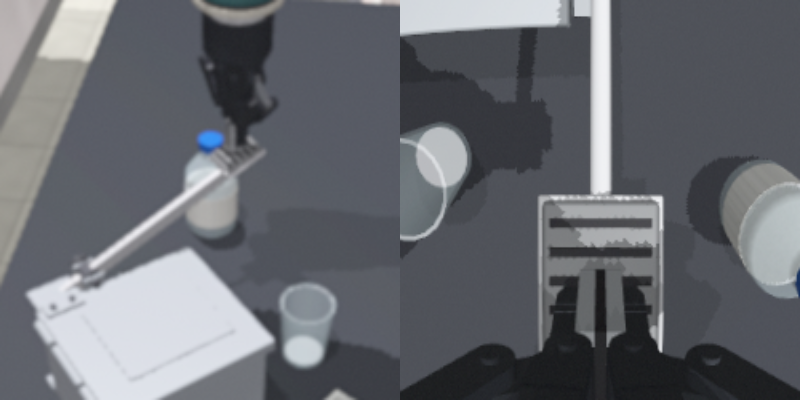

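Call:
step_arm:
  moves: "0 0.002 0 0 0 0 0; 0 0.004 0 0 0 0 0; 0 0.006 0 0 0 0 0; 0 0.007 0 0 0 0 0; 0 0.007 0 0 0 0 0"

```text
clock: 5.65
position: [0.6347, -0.1152, 0.2214]
tool_rot: [0.666, 0.238, -0.666, 0.238]
wrist_force: [-1.2, -0.6, 4.8]
width: -0.0003
```

```bash
python3 snap.py d3
```

```text
(no output)
```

View pics/d3.png

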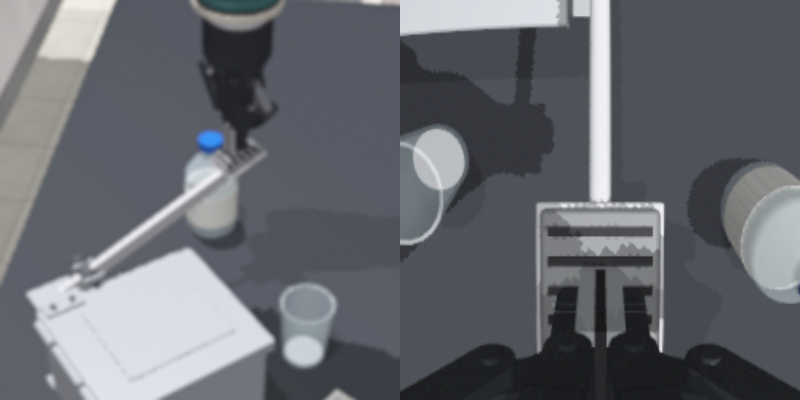

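Call:
step_arm:
  moves: "0 0.0035 0 0.0015 0 0 0; 0 0.007 0 0.003 0 0 0; 0 0.0105 0 0.0045 0 0 0; 0 0.014 0 0.006 0 0 0; 0 0.018 0 0.0075 0 0 0"

```text
clock: 6.25
position: [0.6294, -0.1198, 0.2041]
tool_rot: [0.666, 0.238, -0.665, 0.238]
wrist_force: [-2.6, 1.0, 12.3]
width: -0.0001
```

```bash
python3 snap.py d4
```

```text
(no output)
```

View pics/d4.png

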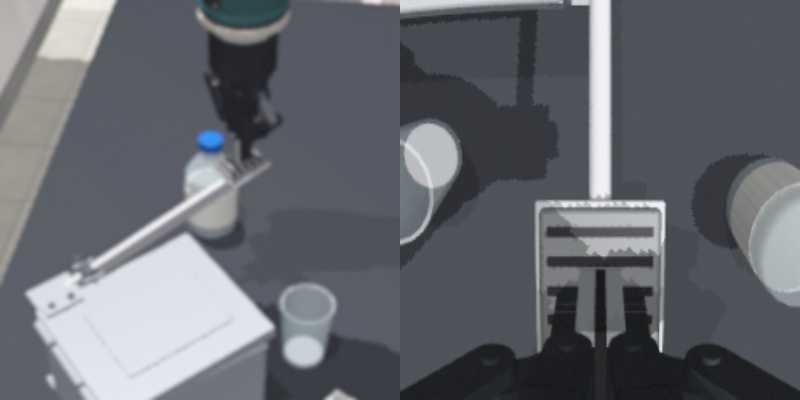

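Call:
step_arm:
  moves: "0 0.0037 0 0.0012 0 0 0; 0 0.0074 0 0.0024 0 0 0; 0 0.011 0 0.0036 0 0 0; 0 0.0148 0 0.0048 0 0 0; 0 0.0185 0 0.006 0 0 0"

```text
clock: 6.85
position: [0.6249, -0.1234, 0.1854]
tool_rot: [0.666, 0.238, -0.665, 0.238]
wrist_force: [-0.2, 2.5, 10.4]
width: -0.0002
```

Call:
step_arm:
  moves: "0 0.0038 0 0.001 0 0 0; 0 0.0076 0 0.002 0 0 0; 0 0.0114 0 0.003 0 0 0; 0 0.0152 0 0.0037 0 0 0; 0 0.019 0 0.0043 0 0 0"

```text
clock: 7.35
position: [0.6217, -0.126, 0.1666]
tool_rot: [0.666, 0.238, -0.665, 0.238]
wrist_force: [-1.4, 1.7, 12.5]
width: -0.0002
```

Call:
step_arm:
  moves: "0 0.0038 0 0.0006 0 0 0; 0 0.0076 0 0.0012 0 0 0; 0 0.0114 0 0.0017 0 0 0; 0 0.0152 0 0.0022 0 0 0; 0 0.019 0 0.0026 0 0 0"

```text
clock: 7.85
position: [0.6196, -0.1278, 0.1475]
tool_rot: [0.666, 0.238, -0.665, 0.238]
wrist_force: [-2.9, 2.0, 11.0]
width: -0.0
```

```bash
python3 snap.py d5
```

```text
(no output)
```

View pics/d5.png

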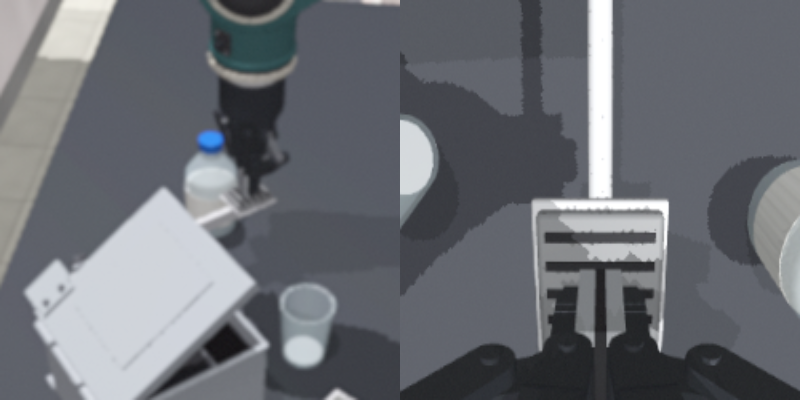

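Call:
step_arm:
  moves: "0 0.0039 0 0.0002 0 0 0; 0 0.0078 0 0.0004 0 0 0; 0 0.0117 0 0.0006 0 0 0; 0 0.0156 0 0.0008 0 0 0; 0 0.0195 0 0.0008 0 0 0"

```text
clock: 8.45
position: [0.6188, -0.1284, 0.1278]
tool_rot: [0.666, 0.238, -0.665, 0.238]
wrist_force: [-3.0, 0.6, 12.0]
width: -0.0001
```

Call:
step_arm:
  moves: "0 0.0039 0 0 0 0 0; 0 0.0078 0 -0.0001 0 0 0; 0 0.0117 0 -0.0003 0 0 0; 0 0.0156 0 -0.0005 0 0 0; 0 0.0195 0 -0.0007 0 0 0"

```text
clock: 8.95
position: [0.6193, -0.128, 0.1081]
tool_rot: [0.666, 0.238, -0.665, 0.238]
wrist_force: [-1.5, 0.3, 10.3]
width: -0.0002
```

Call:
step_arm:
  moves: "0 0.0038 0 -0.0004 0 0 0; 0 0.0076 0 -0.0009 0 0 0; 0 0.0114 0 -0.0014 0 0 0; 0 0.0152 0 -0.0019 0 0 0; 0 0.019 0 -0.0025 0 0 0"

```text
clock: 9.45
position: [0.6211, -0.1264, 0.089]
tool_rot: [0.666, 0.238, -0.666, 0.238]
wrist_force: [-2.1, 0.1, 8.4]
width: -0.0001
```

```bash
python3 snap.py d6
```

```text
(no output)
```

View pics/d6.png

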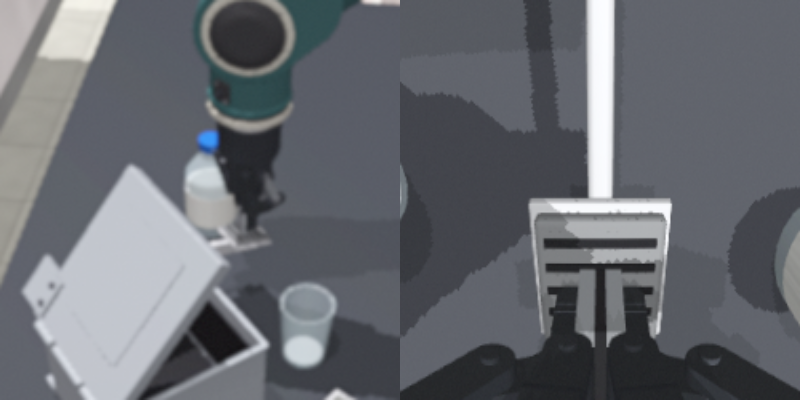

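Last stretch, gradually slower, watching for the stop.

Call:
step_arm:
  moves: "0 0.0035 0 -0.0006 0 0 0; 0 0.007 0 -0.0013 0 0 0; 0 0.0105 0 -0.0021 0 0 0; 0 0.0135 0 -0.0028 0 0 0; 0 0.016 0 -0.0034 0 0 0"

```text
clock: 10.05
position: [0.6237, -0.1243, 0.0729]
tool_rot: [0.666, 0.238, -0.666, 0.238]
wrist_force: [-2.0, -0.1, 6.7]
width: 0.0
```

Call:
step_arm:
  moves: "0 0.0015 0 -0.0004 0 0 0; 0 0.003 0 -0.0008 0 0 0; 0 0.0035 0 -0.0008 0 0 0; 0 0.0035 0 -0.0008 0 0 0"

```text
clock: 10.45
position: [0.6244, -0.1239, 0.0698]
tool_rot: [0.666, 0.238, -0.666, 0.238]
wrist_force: [-3.1, 0.7, 11.6]
width: -0.0002
```

Call:
step_arm:
  moves: "0 0.001 0 0 0 0 0; 0 0.002 0 0 0 0 0; 0 0.002 0 0 0 0 0; 0 0.002 0 0 0 0 0"

```text
clock: 10.85
position: [0.6247, -0.1237, 0.0684]
tool_rot: [0.666, 0.238, -0.665, 0.238]
wrist_force: [-5.2, 1.4, 18.8]
width: 0.0003
```

Call:
step_arm:
  moves: "0 0.001 0 0 0 0 0; 0 0.001 0 0 0 0 0; 0 0.001 0 0 0 0 0"

```text
clock: 11.15
position: [0.6249, -0.1237, 0.0678]
tool_rot: [0.666, 0.238, -0.665, 0.238]
wrist_force: [-6.6, 1.8, 22.7]
width: 0.0003
```

```bash
python3 snap.py d7
python3 - <<'E'
from h import *
cv2.imwrite('pics/top7.png',manip.grab_frame('top')[:,:,::-1])
cv2.imwrite('pics/side7.png',manip.grab_frame('side')[:,:,::-1])
o=manip.get_obs();print(o['clock'],o['position'],o['wrist_force'])
E
```

```text
11.35 [ 0.62490883 -0.12366949  0.06781205] [-6.8860746   1.18500127 22.96757198]
```

View pics/d7.png

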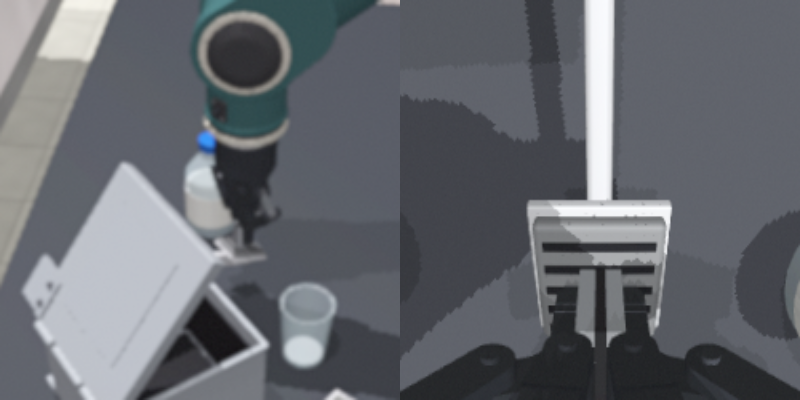

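View pics/top7.png

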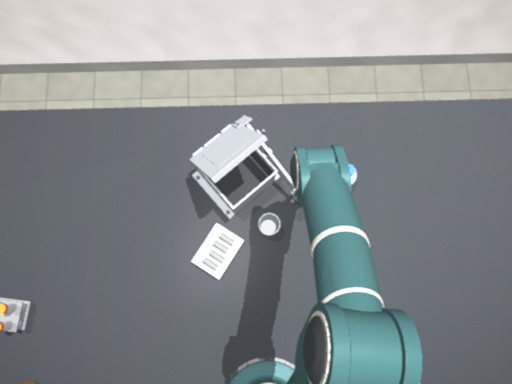

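View pics/side7.png

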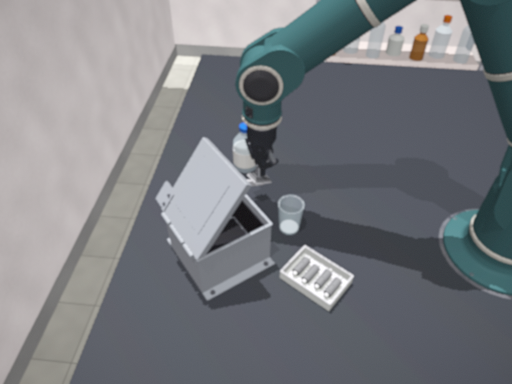

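```bash
python3 -c "
from cell import manip
print(manip.hand_in())"
```

```text
the job is handed in; nothing more can be done
None
```

The waste can's lid is wide open and I am still holding the lever pad down with the closed fingertips. I handed the job in at about 11.4 s.

I pressed along the lever's arc at a steady pace, taking about 4 to 5 s from first contact to the stop.

**Last checks:**
- **Stop:** the fingertips came down 153 mm from first contact, against the 152 mm expected. The vertical force fell to about 7 N near the end, then rose to 23 N over the last 3 mm, so the lever is on its stop.
- **Scene:** the pictures show the lid wide open. The beaker and tray are where they started. The bottle is partly hidden by the arm, but what shows of it is in its original place. The arm touched nothing but the pad.

**One disagreement:** the pad was touched with the tool centre point at 0.221 m high. The stated 22 mm fingertip offset put contact near 0.26 m. The fingertips therefore seemed to end about 15 mm behind the tool centre point, not 22 mm ahead of it. I found the contact by slow descent with pictures and force readings instead.

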